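# Stock the medicine carousel and hold the new bottle up to the code reader

### The job

Stand the red-capped bottle from the bench upright in the empty place of the medicine carousel and let go of it, then turn the carousel (it has a black grip on top for this) until that bottle squarely faces the code reader, and finish while still holding the carousel so that it stays still while the bottle is read. Set the bottle down rather than dropping it, turn the carousel without whirling it, and leave the other bottles standing in their places and everything else on the bench where it is.

Things in the scene. Friction and masses are not known exactly. Their poses are not given: they have to be found in the camera images.
- red_bottle_mid (a point): centre, half-way up (37 mm above its base), of the bottle to load: 50 ml amber glass bottle, 42 mm in diameter (body, up to 52 mm), 74 mm tall with its cap, 0.08 to 0.15 kg, with a RED cap 31 mm wide and a red stripe on its white label; starts upright on the bench, loose; z axis up its own axis; its code bars run all round the label, so its yaw does not matter
- red_bottle: the same red-capped bottle; origin at the centre of its underside
- place (a point): centre of the floor of the one empty place of the turntable, 36 mm above the bench; the place is a round blue collar, 50 mm inside, 14 mm high with a flared rim, so a bottle stands in it with 4 mm to spare all round. x axis points radially outwards from the turntable's axis (72 mm away), z up. It turns with the turntable. The other four places lie at 72 degree steps at the same radius and each holds a bottle; neighbours' centres are 85 mm away
- grip_mid (a point): centre of the turning grip, on the turntable's vertical axis, 139 mm above the bench: an upright black bar 60 mm long (its y axis), 14 mm thick (its x axis) and 26 mm high (126 to 152 mm above the bench), fixed to the top of a steel column 22 mm in diameter; its x axis points to the empty place. The bottle caps below it reach to 110 mm above the bench and come no nearer the axis than 50 mm
- turntable: the turning part of the carousel with its places, column and grip: white disc 212 mm in diameter, origin on its vertical axis at the disc's underside, 24 mm above the bench, axes as those of the grip (x towards the empty place, z up). It turns freely either way (12 rad to the stops) with light friction (0.06 N m) and stays where it is left; it rests on a low fixed grey foot
- window (a point): middle of the window of the code reader, a grey box 68 mm wide reaching to 130 mm above the bench, on a fixed stand with a round black foot of 48 mm radius; the window is 96 mm above the bench. x axis is its level line of sight, which passes through the turntable's axis 175.5 mm from the window; y points to the left of that line, z up. A bottle that faces the reader stands on this line at the near side of the turntable, 103.5 mm from the window
- spare_bottle_mid (a point): centre (37 mm up) of a bottle to be left alone: the same kind and size, white cap and grey stripe; stands loose on the bench
- bowl: steel bowl, 90 mm across, 40 mm high, on the bench; origin at the centre of its underside; to be left alone
- tape: white roll of tape lying flat, 72 mm across, 25 mm high; origin at the centre of its underside; to be left alone
- clamp: steel tubing clamp lying flat on the bench, 140 mm long (x), 55 mm wide, 9 mm high; origin on the bench at its pivot; to be left alone
- blue_bottle_mid (a point): centre (37 mm up) of a bottle of the same kind and size with a blue cap and stripe, standing loose in one of the other places of the turntable
- green_bottle_mid (a point): centre (37 mm up) of a bottle of the same kind and size with a green cap and stripe, standing loose in one of the other places of the turntable
- yellow_bottle_mid (a point): centre (37 mm up) of a bottle of the same kind and size with a yellow cap and stripe, standing loose in one of the other places of the turntable
- grey_bottle_mid (a point): centre (37 mm up) of a bottle of the same kind and size with a grey cap and stripe, standing loose in one of the other places of the turntable

How it is judged:
By the outcome, as a careful person would: the job done as asked, in the order asked, and still so for the second after the job is handed in, while the arm keeps its last pose, push and grip.
It also fails if it takes over 54 s, if anything falls off the work surface, if the arm or the gripper's body presses on something with over 40 N, if the wrist force passes 120 N, or if a joint passes its speed limit or range.

### The arm

A 7-joint arm with a two-finger parallel gripper is mounted at the origin on the work surface. World frame = base frame: x ahead of the robot, y to its left, z up, the work surface at z = 0. Lengths are in m, angles in rad, forces in N, time in s.
With the tool pointing down it reaches from about 0.4 to 0.875 m from the base axis. Payload 19.3 kg.
Tool frame: the origin (TCP) lies on the centre line of the jaws, within the pads' length; the fingertips stand 14 mm ahead of it and the grasp point (between the pads) lies 5 mm behind it; x points along the fingers, y is the direction in which the jaws open and shut, and the axes are right-handed (so a half turn about x gives the same grasp; the last joint's range is limited). The gripper opens to 85 mm and grips with 20 to 120 N. Pads are 22 mm wide; open, the fingers measure 114 mm over their backs; the gripper's body (76 mm by 85 mm) begins 54 mm behind the grasp point. The pads swing forward as they close: fully open they stand 13 mm farther back than shut.
Start: joints at [-1.234, 0.521, -0.036, 1.599, 0.021, 1.021, -0.113], TCP at [0.247, 0.574, 0.245] pointing down, gripper open.
Joint ranges: [-2.91, 2.91], [-0.3, 2.13], [-1.5, 1.42], [0.17, 2.43], [-1.26, 4.41], [0.16, 1.93], [-2.52, 2.52]. Speed limits (rad/s): [1.89, 1.89, 2.39, 2.39, 3.01, 3.01, 3.01].

### API

Orientations are given as [roll, pitch, yaw] about the fixed x, y, z axes, in that order (R = Rz(yaw) Ry(pitch) Rx(roll)).
In Python, from workcell import monitor, optics, bot gives the robot as it stands.
- The arm moves only by the tool arm_command, never from a script. Its arguments are lists of equal length, an entry for each row: "delta_pos": the shift along the tool's x, y, z as a fraction of full scale, a list of three; "rotation": the turn, a rotation vector about the tool's x, y, z as a fraction of full scale, a list of three. In form: {"delta_pos": [[dx, dy, dz], ...], "rotation": [[wx, wy, wz], ...]}. A call has 1 to 10 rows; each row shifts and turns the pose as measured when the row begins, along the tool's axes as they then stand; what a row does not reach is not made up. Full scale, the value 1, is 30 mm for a shift and 6 degrees for a turn. A row lasts 1/10 s, in which the tool goes at most 50 mm and 8.59 degrees, less where a joint would pass 70% of its speed; a pose out of reach is approached as far as the arm can. A call with a number of a shift or a turn outside -1 to 1 is refused whole. A call with a gripper value outside its range is refused whole. "gripper" is the closure, from -1 (fully open) to 1 (shut), so that 0 is half open, set as the call begins (left out, the last holds). The fingers move at their own pace and stop on an object; "grip_force" is the grip in N (left out, the last holds). Time passes only in rows, so rows that do not move let the fingers close. It gives the time, the measured TCP pose, the force and the opening at its end, in the units of the state.
- monitor.observe(): the state, without advancing time (a new reading comes with each control period).
- optics.grab_frame(name): name is "scene" or "top"; returns the picture (480x640x3 uint8, red, green, blue); there is no depth.
- optics.camera_params(name): a dict with "fx", "fy", "cx", "cy" (pixels), "origin" and "rotation" of the camera in the world. Camera axes: x right, y down, z forward; pixel columns grow to the right and rows downward; lengths in m; the calibration is good to about 2 mm. A picture is of the moment at which its call begins. camera_params takes no time and is no camera call.
- bot.job_done(): hands the job in, once; it reports no verdict.
The state is a dict: "clock": time; "qpos": joint angles; "qd": joint speeds; "joint_efforts": joint torques, N m; "position": TCP position; "tool_rot": TCP orientation; "force": force on the tool from outside, world axes, zero at the start; "moment": the same for the moment, N m; "grip_width": finger opening in m.
Only numpy, scipy, OpenCV 4.12 (cv2) and the standard library are available. Lean on these libraries where they do the work, as an engineer would, in place of code of your own. Each camera call takes 0.05 s, during which the arm holds its last target. There are 200 camera calls.

## Working session

There is one attempt and no reset: what is moved stays moved. The work goes in short steps, Python scripts to look and compute and a tool call to move; the robot and the scene stay as the last step left them, time stands still between calls to the robot, and variables do not carry over. Pictures are saved under pics/ and viewed, about 8 in all and at most 12, crops included, and the job is handed in when it is done.

Besides the shell and the picture viewer there is one more tool, called after "Request:" in YAML: its name, and indented under it one key for each argument. arm_command: Moves the arm, as the interface text tells. Its arguments: {"type":"object","properties":{"delta_pos":{"type":"array","items":{"type":"array","items":{"type":"number"}}},"rotation":{"type":"array","items":{"type":"array","items":{"type":"number"}}},"gripper":{"type":"number"},"grip_force":{"type":"number"}},"required":["delta_pos","rotation"]}

```bash
mkdir -p pics; ls; python3 - <<'E'
from workcell import monitor, optics, bot
import cv2,numpy as np
np.set_printoptions(precision=4,suppress=True)
s=monitor.observe();print(s['clock'],s['position'],s['tool_rot'],s['grip_width'])
for n in('scene','top'):
    p=optics.camera_params(n);print(n,p)
    cv2.imwrite(f'pics/{n}0.png',optics.grab_frame(n)[:,:,::-1])
E
```

```text
pics
0.0 [0.2472 0.5737 0.2447] [-1.4776  1.5697 -1.8844] 0.08532805063555299
scene {'fx': 479.0111906284609, 'fy': 479.0111906284609, 'cx': 318.0791056826916, 'cy': 238.7764237607806, 'origin': array([ 1.065 , -0.0078,  0.9929]), 'rotation': array([-2.6393, -0.0121,  1.5109])}
top {'fx': 622.4345379511632, 'fy': 622.4345379511632, 'cx': 321.63097011957666, 'cy': 237.39281488650627, 'origin': array([0.4353, 0.0458, 1.4962]), 'rotation': array([-3.0522,  0.0053, -1.5972])}
```

View pics/top0.png

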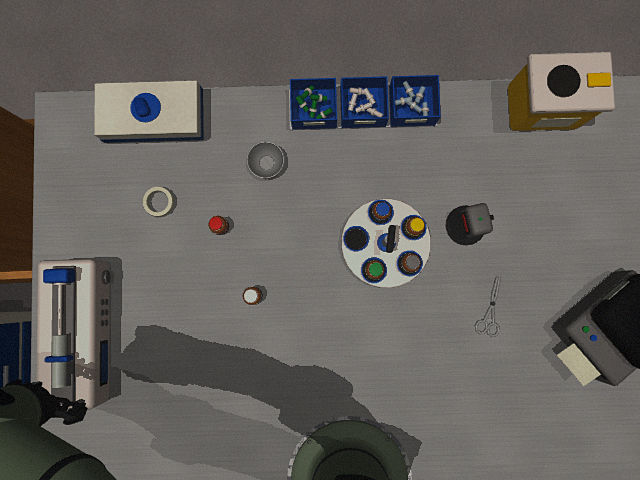

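View pics/scene0.png

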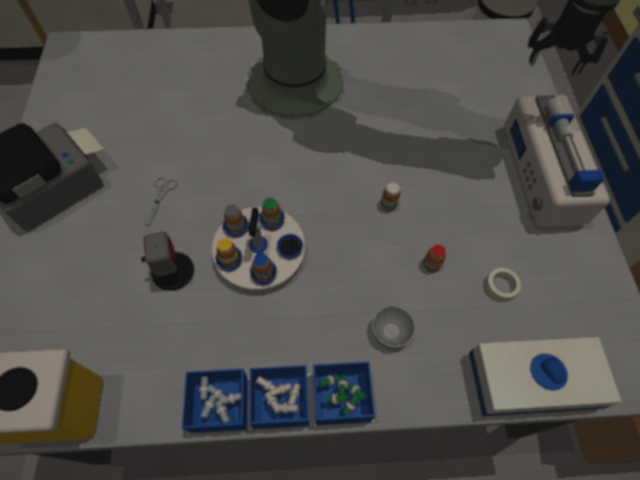

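The top view shows the red cap at (218,225), the turntable at about (386,243), the empty place at (356,238), the grip at (391,238) and the reader at (478,220). The scene view shows the red cap at (437,251) and the empty place at (290,246). I'll enlarge both areas.

```bash
cat >h.py <<'E'
import numpy as np,cv2
from scipy.spatial.transform import Rotation as R
from workcell import monitor, optics, bot
np.set_printoptions(precision=4,suppress=True)
P={n:optics.camera_params(n) for n in('scene','top')}
def ray(n,u,v):
    p=P[n];return R.from_euler('xyz',p['rotation']).as_matrix()@np.array([(u-p['cx'])/p['fx'],(v-p['cy'])/p['fy'],1])
def at(n,u,v,z):
    d=ray(n,u,v);o=P[n]['origin'];return o+d*(z-o[2])/d[2]
def proj(n,X):
    p=P[n];c=R.from_euler('xyz',p['rotation']).as_matrix().T@(np.array(X)-p['origin']);return np.array([p['fx']*c[0]/c[2]+p['cx'],p['fy']*c[1]/c[2]+p['cy']])
def state():
    s=monitor.observe();M=R.from_euler('xyz',s['tool_rot']).as_matrix()
    print('t',s['clock'],'pos',s['position'],'F',s['force'],'w',s['grip_width']);print(M);print('q',s['qpos']);return s,M
E
python3 - <<'E'
from h import *
t=cv2.imread('pics/top0.png');s=cv2.imread('pics/scene0.png')
a=cv2.resize(t[190:300,335:505],None,fx=4.6,fy=4.6,interpolation=cv2.INTER_CUBIC)[:, :780]
cv2.imwrite('pics/c1.png',a)
a=cv2.resize(s[190:300,130:320],None,fx=4,fy=4,interpolation=cv2.INTER_CUBIC)
cv2.imwrite('pics/c2.png',cv2.convertScaleAbs(a,alpha=1.6))
# white disc ellipse fit in top
for n,im in(('top',t),('scene',s)):
    hsv=cv2.cvtColor(im,cv2.COLOR_BGR2HSV)
    m=((hsv[...,0]<8)|(hsv[...,0]>172))&(hsv[...,1]>170)&(hsv[...,2]>110)
    k,l,st,c=cv2.connectedComponentsWithStats(m.astype(np.uint8))
    for i in range(1,k):
        if st[i,4]>15: print(n,st[i],c[i],at(n,*c[i],.074))
print(at('top',386,243,.028),at('top',355.5,238,.036),at('scene',290,246,.036),at('top',391,238,.152))
state()
E
```

```text
top [209 217  13  13 129] [215.0853 222.7829] [0.6032 0.2941 0.074 ]
scene [433 245  12  11  94] [438.4681 250.1915] [0.6039 0.2925 0.074 ]
[ 0.5496 -0.1018  0.028 ] [ 0.5627 -0.0297  0.036 ] [ 0.5562 -0.0292  0.036 ] [ 0.5505 -0.1006  0.152 ]
t 0.1 pos [0.2472 0.5737 0.2448] F [-0.4287 -1.028  -0.6142] w 0.08547690416412426
[[-0.0003  0.3957  0.9184]
 [-0.0009  0.9184 -0.3957]
 [-1.     -0.001   0.0001]]
q [-1.2342  0.5219 -0.0363  1.5999  0.0212  1.0211 -0.1128]
```

View pics/c1.png

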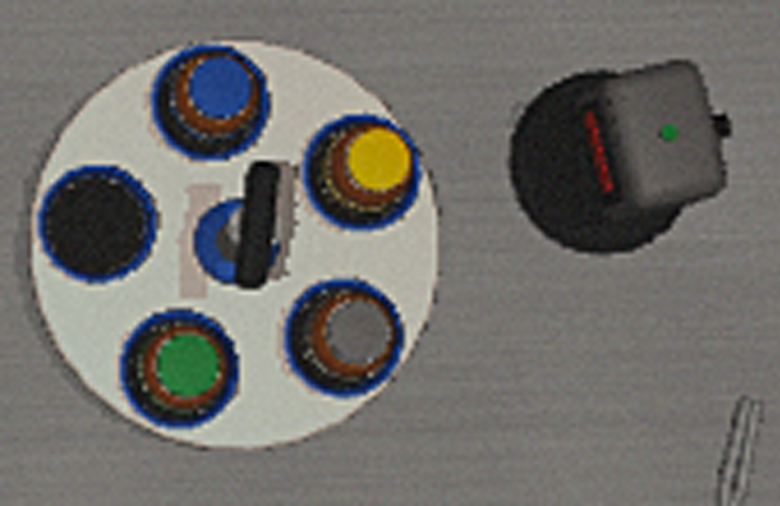

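View pics/c2.png

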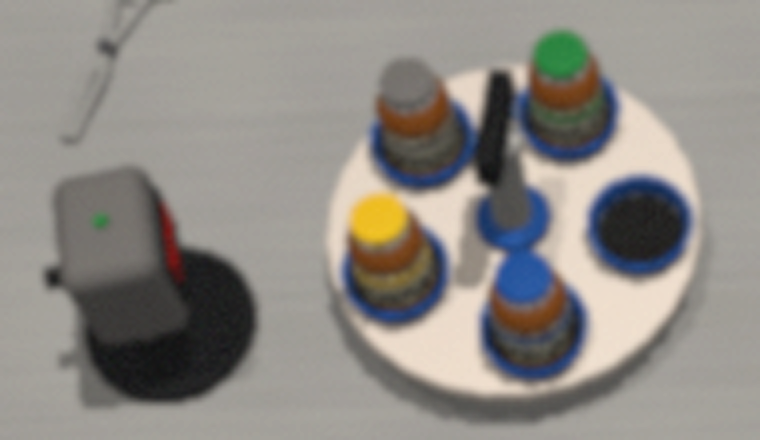

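The crops agree: disc centre at top px (386,243), empty collar at (356.3,238.5), bar centre at (391.5,239), red window strip at about (465,223). Next I'll fit the turntable pose from both views and find the reader's direction.

```bash
cat >>h.py <<'E'
def tri(uv_top,uv_scene):
    A=[];b=[]
    for n,uv in(('top',uv_top),('scene',uv_scene)):
        d=ray(n,*uv);d/=np.linalg.norm(d);Q=np.eye(3)-np.outer(d,d);A.append(Q);b.append(Q@P[n]['origin'])
    return np.linalg.lstsq(np.vstack(A),np.hstack(b),rcond=None)[0]
E
python3 - <<'E'
from h import *
from scipy.optimize import least_squares
T=lambda x,y:(335+x/4.6-.4,190+y/4.6-.4); S=lambda x,y:(130+x/4-.4,190+y/4-.4)
# (angle step in deg, r, z, top px, scene px)
o=[(0,.072,.050,T(98,223),S(640,220)),(0,0,.152,T(262,222),S(498,120))]
caps={'green':(T(187,366),S(560,52)),'grey':(T(358,332),S(407,82)),'yellow':(T(379,160),S(378,218)),'blue':(T(219,86),S(524,275))}
for k,(n,st) in enumerate([('blue',-72),('yellow',-144),('grey',144),('green',72)]): o.append((st,.072,.110,*caps[n]))
def f(p,w=0):
    r=[]
    for a,rad,z,t,s in o:
        q=[p[0]+rad*np.cos(p[2]+np.radians(a)),p[1]+rad*np.sin(p[2]+np.radians(a)),z]
        r+=[*(proj('top',q)-t),*(proj('scene',q)-s)]
    r+=list(proj('top',[p[0],p[1],.034])-T(235,244))
    return r
r=least_squares(f,[.55,-.1,1.4],loss='soft_l1');p=r.x
print('centre',p[:2],'phi',np.degrees(p[2]),'res',np.reshape(f(p),(-1,2)).round(1).tolist())
print('place',p[:2]+.072*np.array([np.cos(p[2]),np.sin(p[2])]))
C=p[:2]
for nm,(a,b) in {'redstrip mid':(T(598,152),S(171,243)),'box led':(T(669,132),S(100,221))}.items():
    X=tri(a,b);d=X[:2]-C;print(nm,X,'ang',np.degrees(np.arctan2(d[1],d[0])),'dist',np.hypot(*d))
# strip/box edges direction from the top view -> normal angle
for z,a,b in((.11,T(588,112),T(608,192)),(.13,T(605,75),T(627,205)),(.13,T(692,65),T(718,195))):
    d=at('top',*b,z)-at('top',*a,z);print('edge normal',np.degrees(np.arctan2(d[1],d[0]))+90, np.hypot(*d[:2]))
X=at('top',*T(601,163),.0);print('foot',X,np.degrees(np.arctan2(*(X[:2]-C)[::-1])))
E
```

```text
centre [ 0.5504 -0.1004] phi 81.50544342941348 res [[-0.3, 0.1], [0.3, 0.4], [-0.6, 0.2], [-1.2, -1.0], [0.3, 0.0], [0.1, 0.2], [-0.1, -0.2], [0.1, -0.0], [0.4, -0.1], [0.0, -0.3], [0.3, -0.2], [0.2, 0.1], [-0.1, -0.2]]
place [ 0.561  -0.0292]
redstrip mid [ 0.5856 -0.2742  0.0968] ang -78.54206612783733 dist 0.17739932432370736
box led [ 0.5905 -0.3003  0.1329] ang -78.67027504487162 dist 0.2039232837052654
edge normal -78.68763719386686 0.040168146695066693
edge normal -83.15772120309069 0.06344226496481555
edge normal -81.61270057483125 0.06374853946286677
foot [ 0.5902 -0.2974  0.    ] -78.59180665629394
```

Request:
arm_command:
  delta_pos:
    - [0, -0.3, 0.5]
    - [0, -0.4, 0.9]
    - [0, -0.4, 1]
    - [0, -0.4, 1]
    - [0, -0.4, 1]
    - [0, -0.4, 1]
    - [0, -0.4, 1]
    - [0, -0.4, 1]
    - [0, -0.4, 1]
    - [0, -0.4, 1]
  rotation:
    - [0, 0, 0]
    - [0, 0, 0]
    - [0, 0, 0]
    - [0, 0, 0]
    - [0, 0, 0]
    - [0, 0, 0]
    - [0, 0, 0]
    - [0, 0, 0]
    - [0, 0, 0]
    - [0, 0, 0]
  gripper: -1
  grip_force: 30

```text
clock: 1.1
position: [0.4663, 0.3414, 0.2426]
tool_rot: [-1.695, 1.565, -2.098]
force: [0.3, -0.0, 1.5]
grip_width: 0.0853
```

Request:
arm_command:
  delta_pos:
    - [0, 0.1, 1]
    - [0.2, 0.1, 1]
    - [0.5, 0.1, 1]
    - [0.7, 0, 1]
    - [0.7, 0, 0.6]
    - [0.5, 0, 0.2]
    - [0, 0, 0]
    - [0, 0, 0]
  rotation:
    - [0, 0, 0]
    - [0, 0, 0]
    - [0, 0, 0]
    - [0, 0, 0]
    - [0, 0, 0]
    - [0, 0, 0]
    - [0, 0, 0]
    - [0, 0, 0]

```text
clock: 1.9
position: [0.6098, 0.2782, 0.1616]
tool_rot: [-1.504, 1.561, -1.917]
force: [1.1, 0.5, -0.4]
grip_width: 0.0854
```

```bash
python3 - <<'E'
from h import *
s,M=state();print('to go (scale units)',M.T@(np.array([.6035,.2933,.037])-s['position'])/.03)
for n in('top','scene'): 
    im=optics.grab_frame(n);u,v=proj(n,[.6035,.2933,.074]).astype(int);cv2.imwrite(f'pics/a_{n}.png',cv2.resize(im[v-60:v+60,u-80:u+80,::-1],None,fx=5,fy=5))
E
```

```text
t 1.9 pos [0.6098 0.2782 0.1616] F [ 1.0625  0.5253 -0.4084] w 0.08539704341252222
[[-0.0032  0.4013  0.916 ]
 [-0.0089  0.9159 -0.4013]
 [-1.     -0.0094  0.0006]]
q [-0.543   0.6859  0.038   1.5385 -0.0224  0.9248  0.6579]
to go (scale units) [ 4.1507  0.4156 -0.3982]
```

Request:
arm_command:
  delta_pos:
    - [0.2, 0.2, -0.2]
    - [0.6, 0.2, -0.2]
    - [0.7, 0, 0]
    - [0.7, 0, 0]
    - [0.7, 0, 0]
    - [0.6, 0, 0]
    - [0.4, 0, 0]
    - [0.2, 0, 0]
    - [0, 0, 0]
  rotation:
    - [0, 0, 0.09]
    - [0, 0, 0]
    - [0, 0, 0]
    - [0, 0, 0]
    - [0, 0, 0]
    - [0, 0, 0]
    - [0, 0, 0]
    - [0, 0, 0]
    - [0, 0, 0]

```text
clock: 2.9
position: [0.6001, 0.3074, 0.0407]
tool_rot: [1.314, 1.555, 0.911]
force: [-0.6, 0.4, -0.7]
grip_width: 0.0855
```

```bash
python3 - <<'E'
from h import *
s,M=state();print('to go (scale units)',M.T@(np.array([.6035,.2933,.037])-s['position'])/.03)
c=[]
for n in('top','scene'): 
    im=optics.grab_frame(n);u,v=proj(n,[.6035,.2933,.074]).astype(int);c.append(cv2.resize(im[v-50:v+50,u-40:u+40,::-1],None,fx=5,fy=5))
cv2.imwrite('pics/b.png',np.hstack(c))
E
```

```text
t 2.9 pos [0.6001 0.3074 0.0407] F [-0.6123  0.3726 -0.6927] w 0.08548872440286145
[[ 0.0098  0.392   0.9199]
 [ 0.0126  0.9199 -0.3921]
 [-0.9999  0.0154  0.004 ]]
q [-0.5693  0.8389  0.0169  1.597  -0.0283  0.691   0.6316]
to go (scale units) [ 0.1201 -0.3903  0.2871]
```

View pics/b.png

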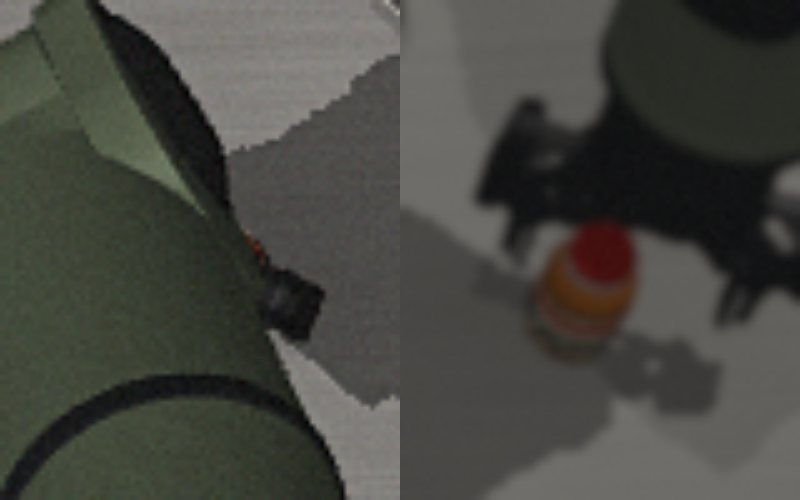

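The jaws straddle the bottle without touching it, but they stand 14 mm off centre: the cap is at crop (603,252) and the left finger is the nearer one. I'll centre before closing.

Request:
arm_command:
  delta_pos:
    - [0, -0.2, 0.15]
    - [0, -0.1, 0.08]
    - [0, 0, 0]
    - [0, 0, 0]
  rotation:
    - [0, 0, -0.07]
    - [0, 0, -0.03]
    - [0, 0, 0]
    - [0, 0, 0]

```text
clock: 3.4
position: [0.6052, 0.2954, 0.0442]
tool_rot: [0.793, 1.56, 0.389]
force: [0.6, -0.3, 0.5]
grip_width: 0.0854
```

```bash
python3 - <<'E'
from h import *
s,M=state();print('to go (scale units)',M.T@(np.array([.6035,.2933,.038])-s['position'])/.03)
E
```

```text
t 3.4 pos [0.6052 0.2954 0.0442] F [ 0.6431 -0.2816  0.4792] w 0.08538372183581591
[[ 0.0096  0.3931  0.9195]
 [ 0.0039  0.9195 -0.3931]
 [-0.9999  0.0074  0.0073]]
q [-0.5565  0.8347  0.022   1.5953 -0.0228  0.7016  0.6422]
to go (scale units) [ 0.2048 -0.0874 -0.0272]
```

Request:
arm_command:
  delta_pos:
    - [0.15, -0.06, -0.03]
    - [0.05, 0, 0]
    - [0, 0, 0]
  rotation:
    - [0, 0.04, -0.05]
    - [0, 0.02, 0]
    - [0, 0, 0]

```text
clock: 3.7
position: [0.6036, 0.2941, 0.0378]
tool_rot: [1.366, 1.569, 0.962]
force: [0.3, 0.5, 0.0]
grip_width: 0.0856
```

Request:
arm_command:
  delta_pos:
    - [0, 0, 0]
    - [0, 0, 0]
    - [0, 0, 0]
    - [0, 0, 0]
    - [0, 0, 0]
    - [0, 0, 0]
    - [0, 0, 0]
    - [0, 0, 0]
  rotation:
    - [0, 0, 0]
    - [0, 0, 0]
    - [0, 0, 0]
    - [0, 0, 0]
    - [0, 0, 0]
    - [0, 0, 0]
    - [0, 0, 0]
    - [0, 0, 0]
  gripper: 1
  grip_force: 30

```text
clock: 4.5
position: [0.6035, 0.2942, 0.0377]
tool_rot: [1.444, 1.569, 1.04]
force: [-0.2, 0.4, 0.8]
grip_width: 0.0408
```

```bash
python3 - <<'E'
from h import *
s,M=state()
E
```

```text
t 4.5 pos [0.6035 0.2942 0.0377] F [-0.1863  0.3987  0.8472] w 0.0408078229730138
[[ 0.0009  0.3929  0.9196]
 [ 0.0015  0.9196 -0.3929]
 [-1.      0.0018  0.0002]]
q [-0.5539  0.8448  0.0197  1.5941 -0.0241  0.7014  0.6446]
```

Request:
arm_command:
  delta_pos:
    - [-0.2, 0, 0]
    - [-0.5, 0, 0]
    - [-0.7, 0, 0]
    - [-0.8, -0.2, 0]
    - [-0.8, -0.4, 0.1]
    - [-0.8, -0.6, 0.2]
    - [-0.8, -0.7, 0.2]
    - [-0.5, -0.7, 0.2]
    - [-0.2, -0.7, 0.2]
    - [0, -0.7, 0.2]
  rotation:
    - [0, 0, 0]
    - [0, 0, 0]
    - [0, 0, 0]
    - [0, 0, 0]
    - [0, 0, 0]
    - [0, 0, 0]
    - [0, 0, 0]
    - [0, 0, 0]
    - [0, 0, 0]
    - [0, 0, 0]

```text
clock: 5.5
position: [0.5857, 0.1701, 0.2127]
tool_rot: [1.105, 1.562, 0.706]
force: [-0.5, -0.5, -1.4]
grip_width: 0.0409
```

```bash
python3 - <<'E'
from h import *
s,M=state();print('to go (scale units)',M.T@(np.array([.561,-.0292,.19])-s['position'])/.03)
E
```

```text
t 5.5 pos [0.5857 0.1701 0.2127] F [-0.464  -0.4994 -1.4011] w 0.04091161617232229
[[ 0.0064  0.3884  0.9215]
 [ 0.0054  0.9215 -0.3884]
 [-1.      0.0075  0.0038]]
q [-0.3999  0.5291  0.0312  1.6832 -0.0232  0.9217  0.8128]
to go (scale units) [ 0.7139 -6.4479  1.8175]
```

Request:
arm_command:
  delta_pos:
    - [0, -0.7, 0.2]
    - [0, -0.8, 0.2]
    - [0, -0.8, 0.2]
    - [0, -0.8, 0.2]
    - [0, -0.8, 0.2]
    - [0, -0.7, 0.2]
    - [0, -0.5, 0.1]
    - [0, -0.3, 0.1]
    - [0, -0.1, 0]
    - [0, 0, 0]
  rotation:
    - [0, 0, -0.03]
    - [0, 0, 0]
    - [0, 0, 0]
    - [0, 0, 0]
    - [0, 0, 0]
    - [0, 0, 0]
    - [0, 0, 0]
    - [0, 0, 0]
    - [0, 0, 0]
    - [0, 0, 0]

```text
clock: 6.5
position: [0.5591, -0.0074, 0.2233]
tool_rot: [0.694, 1.554, 0.292]
force: [0.6, 0.6, -1.2]
grip_width: 0.0411
```

Request:
arm_command:
  delta_pos:
    - [0, 0, 0]
    - [0, 0, 0]
  rotation:
    - [0, 0, 0]
    - [0, 0, 0]

```text
clock: 6.7
position: [0.5593, -0.0056, 0.2233]
tool_rot: [0.732, 1.554, 0.332]
force: [-0.6, 0.4, -0.7]
grip_width: 0.041
```

```bash
cat >go.py <<'E'
from h import *
import sys
T=np.array([float(a) for a in sys.argv[1:4]])
s,M=state();print('to go (units)',M.T@(T-s['position'])/.03)
x=np.array([0,0,-1.]);print('tilt fix units (y,z)',(M.T@np.cross(M[:,0],x))/np.radians(6))
E
python3 go.py .561 -.0292 .13; python3 - <<'E'
from h import *
c=[]
for n in('top','scene'): 
    im=optics.grab_frame(n);u,v=proj(n,[.555,-.06,.08]).astype(int);c.append(cv2.resize(im[v-50:v+50,u-40:u+40,::-1],None,fx=5,fy=5))
cv2.imwrite('pics/d.png',np.hstack(c))
E
```

```text
t 6.7 pos [ 0.5593 -0.0056  0.2233] F [-0.5508  0.3715 -0.6908] w 0.04096665978937165
[[ 0.0159  0.3895  0.9209]
 [ 0.0055  0.921  -0.3896]
 [-0.9999  0.0112  0.0125]]
q [-0.1324  0.4358  0.0523  1.8148 -0.0341  0.8756  1.1071]
to go (units) [ 3.1063 -0.7367  0.3194]
tilt fix units (y,z) [ 0.      0.1193 -0.1071]
```

View pics/d.png

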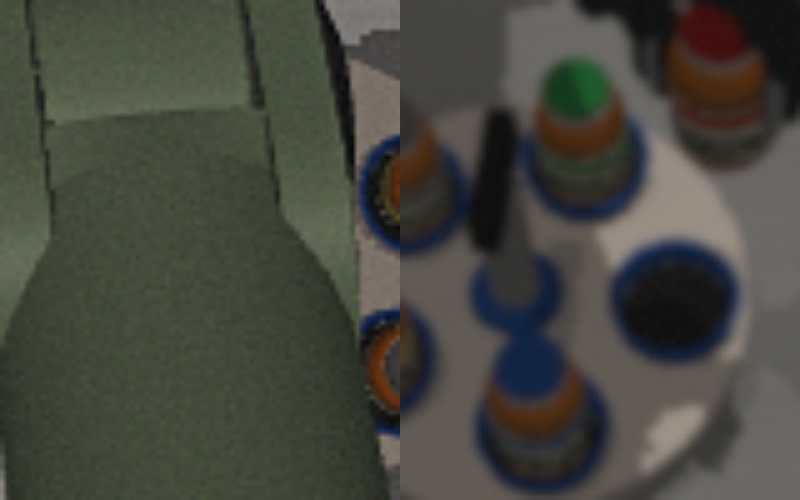

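The scene crop shows the red bottle hanging upright in the jaws at (715,90). The empty collar is clear at (675,300). I'll centre over it, lower, and check again.

Request:
arm_command:
  delta_pos:
    - [0, -0.3, 0.1]
    - [0.2, -0.3, 0.1]
    - [0.5, -0.1, 0.1]
    - [0.6, 0, 0]
    - [0.6, 0, 0]
    - [0.5, 0, 0]
    - [0.3, 0, 0]
    - [0.1, 0, 0]
    - [0, 0, 0]
    - [0, 0, 0]
  rotation:
    - [0, 0.05, -0.05]
    - [0, 0.05, -0.05]
    - [0, 0, 0]
    - [0, 0, 0]
    - [0, 0, 0]
    - [0, 0, 0]
    - [0, 0, 0]
    - [0, 0, 0]
    - [0, 0, 0]
    - [0, 0, 0]

```text
clock: 7.8
position: [0.5593, -0.0353, 0.1343]
tool_rot: [-1.593, 1.568, -1.996]
force: [0.5, -0.1, -1.2]
grip_width: 0.041
```

```bash
python3 go.py .561 -.0292 .105
```

```text
t 7.8 pos [ 0.5593 -0.0353  0.1343] F [ 0.5196 -0.1139 -1.2452] w 0.041046919621516104
[[-0.0013  0.3918  0.9201]
 [-0.0029  0.92   -0.3918]
 [-1.     -0.0032 -0.0001]]
q [-0.08    0.5668  0.0496  1.8694 -0.0366  0.7077  1.1579]
to go (units) [ 0.976   0.2135 -0.0284]
tilt fix units (y,z) [ 0.     -0.0007  0.0302]
```

Request:
arm_command:
  delta_pos:
    - [0.2, 0.15, 0]
    - [0.3, 0.05, 0]
    - [0.3, 0, 0]
    - [0.1, 0, 0]
    - [0, 0, 0]
    - [0, 0, 0]
  rotation:
    - [0, 0, 0.02]
    - [0, 0, 0]
    - [0, 0, 0]
    - [0, 0, 0]
    - [0, 0, 0]
    - [0, 0, 0]

```text
clock: 8.4
position: [0.5625, -0.029, 0.1058]
tool_rot: [-0.078, 1.569, -0.479]
force: [0.3, 0.1, -1.5]
grip_width: 0.0412
```

```bash
python3 go.py .561 -.0292 .075; python3 - <<'E'
from h import *
n='scene';im=optics.grab_frame(n)[:,:,::-1].copy();s=monitor.observe()
u,v=proj(n,[.561,-.03,.08]).astype(int)
a=cv2.convertScaleAbs(cv2.resize(im[v-40:v+40,u-50:u+50],None,fx=7,fy=7,interpolation=cv2.INTER_CUBIC),alpha=1.7)
def ring(c,r,z,col):
    q=np.array([proj(n,[c[0]+r*np.cos(t),c[1]+r*np.sin(t),z]) for t in np.linspace(0,6.28,60)])-[u-50,v-40]
    cv2.polylines(a,[((q+.5)*7).astype(int)],True,col,1)
ring([.561,-.0292],.025,.05,(255,255,0))
p=s['position'];ring(p,.021,p[2]-.0377,(0,255,255));ring(p,.0155,p[2]-.0377+.074,(255,0,255))
cv2.imwrite('pics/e.png',a)
E
```

```text
t 8.4 pos [ 0.5625 -0.029   0.1058] F [ 0.3147  0.0942 -1.5045] w 0.041214815114023536
[[ 0.0012  0.3912  0.9203]
 [-0.0006  0.9203 -0.3912]
 [-1.     -0.0001  0.0013]]
q [-0.0851  0.6131  0.0435  1.8789 -0.0402  0.6493  1.1513]
to go (units) [ 1.0273 -0.0242 -0.044 ]
tilt fix units (y,z) [0.     0.0127 0.001 ]
```

View pics/e.png

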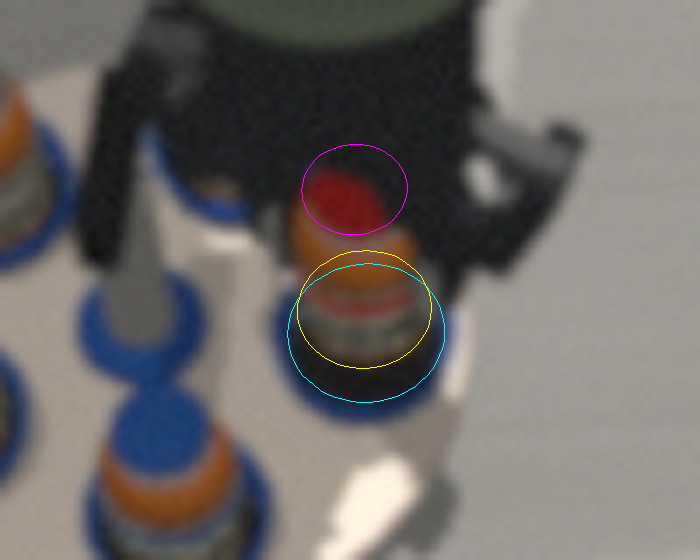

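The projected rings agree with the image: the bottle base is at (362,310) and the collar centre at (364,333), within about 1 mm. I'll lower gently.

Request:
arm_command:
  delta_pos:
    - [0.2, -0.03, -0.04]
    - [0.3, 0, 0]
    - [0.2, 0, 0]
    - [0.1, 0, 0]
    - [0, 0, 0]
  rotation:
    - [0, 0, 0]
    - [0, 0, 0]
    - [0, 0, 0]
    - [0, 0, 0]
    - [0, 0, 0]

```text
clock: 8.95
position: [0.561, -0.0296, 0.0799]
tool_rot: [0.033, 1.569, -0.369]
force: [-1.0, -0.2, -0.9]
grip_width: 0.0413
```

```bash
python3 go.py .561 -.0292 .074
```

```text
t 8.95 pos [ 0.561  -0.0296  0.0799] F [-0.9671 -0.162  -0.8787] w 0.04130948192536845
[[ 0.0017  0.3914  0.9202]
 [-0.0006  0.9202 -0.3914]
 [-1.      0.0001  0.0018]]
q [-0.0813  0.6528  0.0393  1.8936 -0.0414  0.5943  1.1529]
to go (units) [ 0.1975  0.0127 -0.0047]
tilt fix units (y,z) [ 0.      0.017  -0.0006]
```

Base is 6 mm above the floor and inside the collar, with no contact force. Last few millimetres next.

Request:
arm_command:
  delta_pos:
    - [0.1, 0, 0]
    - [0.06, 0, 0]
    - [0.02, 0, 0]
    - [0, 0, 0]
  rotation:
    - [0, 0, 0]
    - [0, 0, 0]
    - [0, 0, 0]
    - [0, 0, 0]

```text
clock: 9.35
position: [0.5612, -0.0296, 0.0742]
tool_rot: [0.076, 1.569, -0.326]
force: [-0.5, -0.5, -1.1]
grip_width: 0.0413
```

```bash
python3 go.py .561 -.0292 .0737
```

```text
t 9.35 pos [ 0.5612 -0.0296  0.0742] F [-0.4723 -0.479  -1.1238] w 0.04131913604489356
[[ 0.002   0.3914  0.9202]
 [-0.0007  0.9202 -0.3914]
 [-1.      0.0002  0.0021]]
q [-0.0806  0.6624  0.0385  1.8951 -0.0416  0.5829  1.153 ]
to go (units) [ 0.0178  0.0102 -0.0115]
tilt fix units (y,z) [ 0.      0.0199 -0.0015]
```

Request:
arm_command:
  delta_pos:
    - [0.03, 0, 0]
    - [0.02, 0, 0]
    - [0, 0, 0]
  rotation:
    - [0, 0, 0]
    - [0, 0, 0]
    - [0, 0, 0]

```text
clock: 9.65
position: [0.562, -0.0297, 0.0738]
tool_rot: [0.244, 1.567, -0.158]
force: [-0.5, -0.1, -1.5]
grip_width: 0.0415
```

Request:
arm_command:
  delta_pos:
    - [0.05, 0, 0]
    - [0.03, 0, 0]
    - [0, 0, 0]
  rotation:
    - [0, 0, 0]
    - [0, 0, 0]
    - [0, 0, 0]

```text
clock: 9.95
position: [0.5639, -0.0301, 0.0739]
tool_rot: [0.325, 1.562, -0.078]
force: [0.5, -0.3, -1.4]
grip_width: 0.0411
```

```bash
python3 go.py .561 -.0292 .0737;python3 - <<'E'
from h import *
for n in [0]*3: optics.grab_frame('top'); print(monitor.observe()['force'])
E
```

```text
t 9.95 pos [ 0.5639 -0.0301  0.0739] F [ 0.5127 -0.2725 -1.3748] w 0.04109792094329304
[[ 0.0086  0.3926  0.9197]
 [-0.0007  0.9197 -0.3926]
 [-1.      0.0028  0.0082]]
q [-0.0799  0.6636  0.0387  1.8936 -0.0418  0.5766  1.1528]
to go (units) [ 0.0071 -0.0107 -0.0998]
tilt fix units (y,z) [ 0.      0.078  -0.0263]
[-0.008   0.6742 -1.4866]
[ 1.0156 -1.502   4.0715]
[ 0.0187 -0.844   4.1851]
```

The force steps up to about +4 N, so the bottle is on the floor. Open partway.

Request:
arm_command:
  delta_pos:
    - [0, 0, 0]
    - [0, 0, 0]
    - [0, 0, 0]
    - [0, 0, 0]
    - [0, 0, 0]
  rotation:
    - [0, 0, 0]
    - [0, 0, 0]
    - [0, 0, 0]
    - [0, 0, 0]
    - [0, 0, 0]
  gripper: -0.35

```text
clock: 10.6
position: [0.5638, -0.0288, 0.0732]
tool_rot: [0.444, 1.563, 0.042]
force: [-0.8, 2.0, 0.8]
grip_width: 0.0575
```

```bash
python3 go.py .562 -.0294 .16
```

```text
t 10.6 pos [ 0.5638 -0.0288  0.0732] F [-0.8231  1.9781  0.8225] w 0.05749229516534772
[[ 0.0079  0.3913  0.9202]
 [ 0.0003  0.9203 -0.3913]
 [-1.      0.0034  0.0071]]
q [-0.0807  0.6649  0.0375  1.8936 -0.0423  0.576   1.1529]
to go (units) [-2.894  -0.0306 -0.0263]
tilt fix units (y,z) [ 0.      0.0681 -0.0324]
```

Request:
arm_command:
  delta_pos:
    - [-0.1, 0, 0]
    - [-0.2, 0, 0]
    - [-0.4, 0, 0]
    - [-0.6, 0, 0]
    - [-0.8, 0, 0]
    - [-0.8, 0, 0]
    - [-0.7, 0, 0]
    - [-0.5, 0, 0]
    - [-0.1, 0, 0]
    - [0, 0, 0]
  rotation:
    - [0, 0, 0]
    - [0, 0, 0]
    - [0, 0, 0]
    - [0, 0, 0]
    - [0, 0, 0]
    - [0, 0, 0]
    - [0, 0, 0]
    - [0, 0, 0]
    - [0, 0, 0]
    - [0, 0, 0]
  gripper: -0.5

```text
clock: 11.6
position: [0.5619, -0.0305, 0.2086]
tool_rot: [0.366, 1.562, -0.039]
force: [0.5, -0.2, -0.4]
grip_width: 0.064
```

```bash
python3 go.py .5504 -.1004 .20; python3 - <<'E'
from h import *
n='scene';im=optics.grab_frame(n)[:,:,::-1].copy()
u,v=proj(n,[.555,-.08,.08]).astype(int)
cv2.imwrite('pics/f.png',cv2.convertScaleAbs(cv2.resize(im[v-50:v+50,u-65:u+65],None,fx=6,fy=6,interpolation=cv2.INTER_CUBIC),alpha=1.7))
E
```

```text
t 11.6 pos [ 0.5619 -0.0305  0.2086] F [ 0.5037 -0.2425 -0.3669] w 0.06399837974246182
[[ 0.0086  0.3935  0.9193]
 [-0.0003  0.9193 -0.3935]
 [-1.      0.0031  0.008 ]]
q [-0.095   0.4628  0.0593  1.8147 -0.0341  0.8565  1.1466]
to go (units) [ 0.2828 -2.2939  0.5624]
tilt fix units (y,z) [ 0.      0.0765 -0.0293]
```

View pics/f.png

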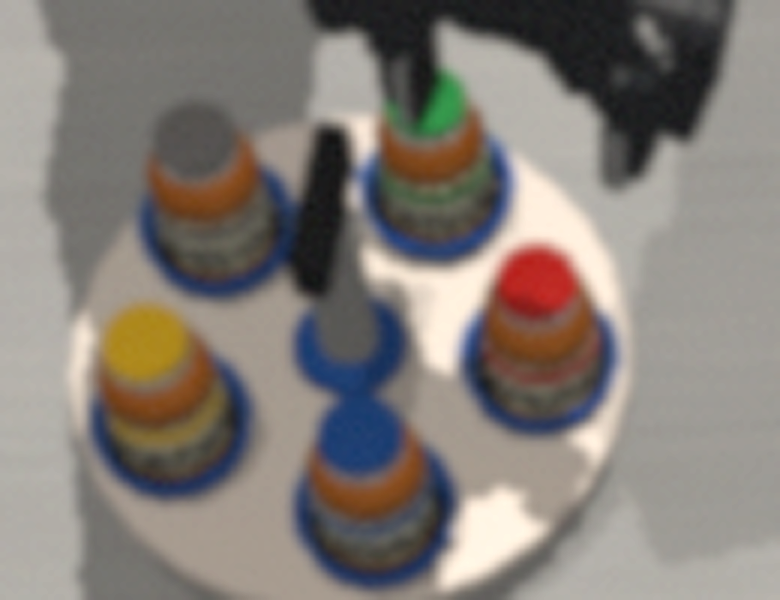

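The red bottle stands seated in its collar at (540,340), with all the others upright and the bar at (320,210). Move over the grip.

Request:
arm_command:
  delta_pos:
    - [0, -0.3, 0.1]
    - [0, -0.5, 0.1]
    - [0, -0.6, 0.1]
    - [0, -0.5, 0.1]
    - [0, -0.2, 0]
    - [0, 0, 0]
    - [0, 0, 0]
  rotation:
    - [-0.3, 0.03, -0.03]
    - [-0.6, 0.03, 0]
    - [-0.6, 0, 0]
    - [-0.6, 0, 0]
    - [-0.3, 0, 0]
    - [0, 0, 0]
    - [0, 0, 0]
  gripper: -0.6

```text
clock: 12.35
position: [0.551, -0.0962, 0.2021]
tool_rot: [-2.925, 1.562, -3.069]
force: [0.2, -0.5, 0.5]
grip_width: 0.068
```

```bash
cat >>go.py <<'E'
print('yaw of y',np.degrees(np.arctan2(M[1,1],M[0,1])))
E
python3 go.py .5504 -.1004 .14
```

```text
t 12.35 pos [ 0.551  -0.0962  0.2021] F [ 0.2401 -0.4766  0.4618] w 0.0680374243081469
[[-0.0084  0.1431  0.9897]
 [-0.0006  0.9897 -0.1431]
 [-1.     -0.0018 -0.0082]]
q [ 0.0634  0.4728  0.0038  1.8137 -0.0007  0.8635  1.4944]
to go (units) [ 2.0699 -0.1389  0.0189]
tilt fix units (y,z) [ 0.     -0.0788  0.0173]
yaw of y 81.77116630439706
```

Request:
arm_command:
  delta_pos:
    - [0.2, -0.1, 0]
    - [0.4, -0.04, 0.02]
    - [0.5, 0, 0]
    - [0.5, 0, 0]
    - [0.3, 0, 0]
    - [0.1, 0, 0]
    - [0, 0, 0]
  rotation:
    - [0, -0.06, 0.01]
    - [0, 0, 0]
    - [0, 0, 0]
    - [0, 0, 0]
    - [0, 0, 0]
    - [0, 0, 0]
    - [0, 0, 0]
  gripper: -0.1

```text
clock: 13.05
position: [0.5501, -0.0983, 0.1354]
tool_rot: [-3.047, 1.567, 3.093]
force: [-0.2, 0.9, 0.2]
grip_width: 0.0467
```

```bash
python3 go.py .5504 -.1004 .14; python3 - <<'E'
from h import *
n='scene';im=optics.grab_frame(n)[:,:,::-1].copy()
u,v=proj(n,[.555,-.09,.1]).astype(int)
cv2.imwrite('pics/g.png',cv2.convertScaleAbs(cv2.resize(im[v-50:v+50,u-65:u+65],None,fx=6,fy=6,interpolation=cv2.INTER_CUBIC),alpha=1.9))
E
```

```text
t 13.05 pos [ 0.5501 -0.0983  0.1354] F [-0.212   0.8808  0.2469] w 0.04674141384096195
[[-0.004   0.143   0.9897]
 [ 0.0002  0.9897 -0.143 ]
 [-1.     -0.0004 -0.004 ]]
q [ 0.0712  0.5628 -0.0007  1.8688  0.0007  0.714   1.4973]
to go (units) [-0.1535 -0.069   0.0208]
tilt fix units (y,z) [ 0.     -0.038   0.0036]
yaw of y 81.77645394740168
```

View pics/g.png

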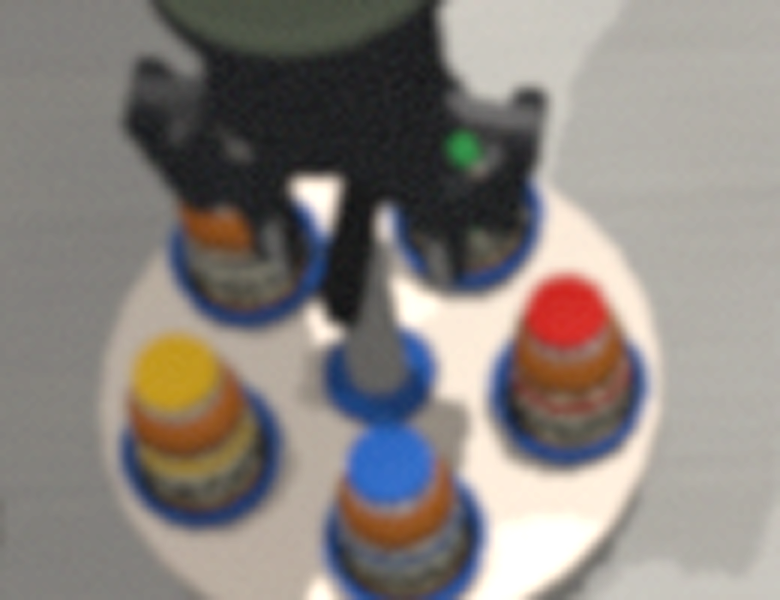

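The bar stands between the fingers. Trim the position, then close.

Request:
arm_command:
  delta_pos:
    - [-0.12, -0.06, 0.02]
    - [0, 0, 0]
    - [0, 0, 0]
  rotation:
    - [0.03, -0.03, 0]
    - [0, 0, 0]
    - [0, 0, 0]

```text
clock: 13.4
position: [0.5513, -0.1004, 0.141]
tool_rot: [-0.141, 1.569, -0.288]
force: [0.7, -1.0, 0.7]
grip_width: 0.0467
```

Request:
arm_command:
  delta_pos:
    - [0, 0, 0]
    - [0, 0, 0]
    - [0, 0, 0]
    - [0, 0, 0]
    - [0, 0, 0]
    - [0, 0, 0]
  rotation:
    - [0, 0, 0]
    - [0, 0, 0]
    - [0, 0, 0]
    - [0, 0, 0]
    - [0, 0, 0]
    - [0, 0, 0]
  gripper: 1
  grip_force: 30

```text
clock: 14.0
position: [0.5515, -0.1024, 0.1423]
tool_rot: [-0.462, 1.566, -0.611]
force: [0.1, -0.3, 0.5]
grip_width: 0.0134
```

```bash
python3 go.py .5504 -.1004 .14
```

```text
t 14.0 pos [ 0.5515 -0.1024  0.1423] F [ 0.1069 -0.3075  0.4738] w 0.013395006027428087
[[ 0.0036  0.1482  0.9889]
 [-0.0025  0.989  -0.1482]
 [-1.     -0.002   0.0039]]
q [0.0748 0.5522 0.0025 1.8655 0.0014 0.7201 1.4979]
to go (units) [ 0.0754  0.0592 -0.047 ]
tilt fix units (y,z) [0.     0.0376 0.0188]
yaw of y 81.47655060420865
```

Bar gripped at yaw 81.5°. The turn needed is −160°, which is positive rotation about tool x. Starting gently.

Request:
arm_command:
  delta_pos:
    - [0, 0, 0]
    - [0, 0, 0]
    - [0, 0, 0]
    - [0, 0, 0]
    - [0, 0, 0]
    - [0, 0, 0]
    - [0, 0, 0]
    - [0, 0, 0]
  rotation:
    - [0.1, 0, 0]
    - [0.2, 0, 0]
    - [0.3, 0, 0]
    - [0.4, 0, 0]
    - [0.4, 0, 0]
    - [0.4, 0, 0]
    - [0.4, 0, 0]
    - [0.4, 0, 0]

```text
clock: 14.8
position: [0.5513, -0.1031, 0.1423]
tool_rot: [-0.355, 1.566, -0.798]
force: [-0.1, -1.7, -0.0]
grip_width: 0.0131
```

```bash
python3 go.py .5515 -.1020 .142
```

```text
t 14.8 pos [ 0.5513 -0.1031  0.1423] F [-0.0645 -1.6964 -0.0485] w 0.013137116438156972
[[ 0.0033  0.4284  0.9036]
 [-0.0034  0.9036 -0.4284]
 [-1.     -0.0016  0.0044]]
q [ 0.0178  0.5547  0.0827  1.8687 -0.0615  0.7171  1.2625]
to go (units) [ 0.0099  0.0366 -0.0107]
tilt fix units (y,z) [0.     0.0424 0.0157]
yaw of y 64.63489635838481
```

Request:
arm_command:
  delta_pos:
    - [0, 0.02, 0]
    - [0, 0, 0]
    - [0, 0, 0]
    - [0, 0, 0]
    - [0, 0, 0]
    - [0, 0, 0]
    - [0, 0, 0]
    - [0, 0, 0]
    - [0, 0, 0]
    - [0, 0, 0]
  rotation:
    - [0.4, 0.02, 0]
    - [0.45, 0, 0]
    - [0.45, 0, 0]
    - [0.45, 0, 0]
    - [0.45, 0, 0]
    - [0.45, 0, 0]
    - [0.45, 0, 0]
    - [0.45, 0, 0]
    - [0.45, 0, 0]
    - [0.45, 0, 0]

```text
clock: 15.8
position: [0.5505, -0.1041, 0.1423]
tool_rot: [-0.672, 1.566, -1.619]
force: [-1.5, -2.1, 0.6]
grip_width: 0.0133
```

```bash
python3 go.py .5515 -.1020 .142
```

```text
t 15.8 pos [ 0.5505 -0.1041  0.1423] F [-1.4926 -2.0688  0.562 ] w 0.01326477158082254
[[-0.0002  0.812   0.5836]
 [-0.0045  0.5836 -0.812 ]
 [-1.     -0.0028  0.0035]]
q [-0.0802  0.5658  0.2216  1.873  -0.1726  0.7211  0.8611]
to go (units) [ 0.009   0.0695 -0.0381]
tilt fix units (y,z) [0.     0.0334 0.0266]
yaw of y 35.70454745224179
```

Request:
arm_command:
  delta_pos:
    - [0, 0.03, -0.02]
    - [0, 0, 0]
    - [0, 0, 0]
    - [0, 0, 0]
    - [0, 0, 0]
    - [0, 0, 0]
    - [0, 0, 0]
    - [0, 0, 0]
    - [0, 0, 0]
    - [0, 0, 0]
  rotation:
    - [0.45, 0.02, 0.01]
    - [0.45, 0, 0]
    - [0.45, 0, 0]
    - [0.45, 0, 0]
    - [0.45, 0, 0]
    - [0.45, 0, 0]
    - [0.45, 0, 0]
    - [0.45, 0, 0]
    - [0.45, 0, 0]
    - [0.45, 0, 0]

```text
clock: 16.8
position: [0.5492, -0.1046, 0.1423]
tool_rot: [-0.695, 1.566, -2.153]
force: [-1.5, -0.7, -0.5]
grip_width: 0.013
```

```bash
python3 go.py .5510 -.1020 .142
```

```text
t 16.8 pos [ 0.5492 -0.1046  0.1423] F [-1.4659 -0.734  -0.4766] w 0.013018194261182711
[[-0.0027  0.9937  0.1125]
 [-0.0041  0.1125 -0.9936]
 [-1.     -0.0031  0.0037]]
q [-0.1772  0.5844  0.3621  1.8791 -0.29    0.7319  0.4605]
to go (units) [ 0.0093  0.0691 -0.0803]
tilt fix units (y,z) [0.     0.0357 0.0298]
yaw of y 6.457723212905785
```

Request:
arm_command:
  delta_pos:
    - [0, 0, 0]
    - [0, 0, 0]
    - [0, 0, 0]
    - [0, 0, 0]
    - [0, 0, 0]
    - [0, 0, 0]
    - [0, 0, 0]
    - [0, 0, 0]
    - [0, 0, 0]
    - [0, 0, 0]
  rotation:
    - [0.45, 0.02, 0.02]
    - [0.45, 0, 0]
    - [0.45, 0, 0]
    - [0.45, 0, 0]
    - [0.45, 0, 0]
    - [0.45, 0, 0]
    - [0.45, 0, 0]
    - [0.45, 0, 0]
    - [0.45, 0, 0]
    - [0.45, 0, 0]

```text
clock: 17.8
position: [0.5479, -0.1044, 0.1423]
tool_rot: [-0.472, 1.568, -2.438]
force: [-0.3, -1.8, 0.4]
grip_width: 0.0132
```

```bash
python3 go.py .5510 -.1020 .142
```

```text
t 17.8 pos [ 0.5479 -0.1044  0.1423] F [-0.317  -1.8196  0.4023] w 0.013221142319345023
[[-0.0025  0.9226 -0.3857]
 [-0.0021 -0.3857 -0.9226]
 [-1.     -0.0015  0.0029]]
q [-0.2701  0.6108  0.5008  1.8873 -0.4124  0.7493  0.066 ]
to go (units) [ 0.0093  0.0651 -0.1156]
tilt fix units (y,z) [0.     0.0278 0.0142]
yaw of y -22.68698430692243
```

Remaining: 55.9°, or 9.3 units.

Request:
arm_command:
  delta_pos:
    - [0, 0, 0]
    - [0, 0, 0]
    - [0, 0, 0]
    - [0, 0, 0]
    - [0, 0, 0]
    - [0, 0, 0]
    - [0, 0, 0]
    - [0, 0, 0]
    - [0, 0, 0]
    - [0, 0, 0]
  rotation:
    - [0.45, 0.02, 0.01]
    - [0.45, 0, 0]
    - [0.45, 0, 0]
    - [0.45, 0, 0]
    - [0.45, 0, 0]
    - [0.45, 0, 0]
    - [0.45, 0, 0]
    - [0.45, 0, 0]
    - [0.45, 0, 0]
    - [0.45, 0, 0]

```text
clock: 18.8
position: [0.5468, -0.1036, 0.1423]
tool_rot: [-0.403, 1.569, -2.877]
force: [-0.6, -1.1, -0.8]
grip_width: 0.013
```

Request:
arm_command:
  delta_pos:
    - [0, 0, 0]
    - [0, 0, 0]
    - [0, 0, 0]
    - [0, 0, 0]
    - [0, 0, 0]
    - [0, 0, 0]
    - [0, 0, 0]
    - [0, 0, 0]
    - [0, 0, 0]
    - [0, 0, 0]
  rotation:
    - [0.45, 0, 0]
    - [0.45, 0, 0]
    - [0.45, 0, 0]
    - [0.45, 0, 0]
    - [0.45, 0, 0]
    - [0.45, 0, 0]
    - [0.4, 0, 0]
    - [0.3, 0, 0]
    - [0.2, 0, 0]
    - [0.1, 0, 0]

```text
clock: 19.8
position: [0.5463, -0.1026, 0.1423]
tool_rot: [0.071, 1.569, -2.823]
force: [-0.8, -0.6, 0.2]
grip_width: 0.0133
```

```bash
python3 go.py .5510 -.1020 .142
```

```text
t 19.8 pos [ 0.5463 -0.1026  0.1423] F [-0.8303 -0.5774  0.1906] w 0.013343280419486039
[[-0.002   0.2452 -0.9695]
 [-0.0007 -0.9695 -0.2452]
 [-1.      0.0002  0.0021]]
q [-0.4292  0.6878  0.7516  1.8997 -0.6382  0.8125 -0.6543]
to go (units) [ 0.0097  0.0178 -0.1579]
tilt fix units (y,z) [ 0.      0.0202 -0.0014]
yaw of y -75.80853791379776
```

Request:
arm_command:
  delta_pos:
    - [0, 0, 0]
    - [0, 0, 0]
    - [0, 0, 0]
    - [0, 0, 0]
    - [0, 0, 0]
  rotation:
    - [0.15, 0, 0]
    - [0.2, 0, 0]
    - [0.1, 0, 0]
    - [0, 0, 0]
    - [0, 0, 0]

```text
clock: 20.3
position: [0.5462, -0.1025, 0.1423]
tool_rot: [-0.008, 1.569, -2.953]
force: [-0.8, -1.6, -0.1]
grip_width: 0.0135
```

```bash
python3 go.py .5510 -.1020 .142; python3 - <<'E'
from h import *
c=[]
for n in('top','scene'):
    im=optics.grab_frame(n)[:,:,::-1].copy();cv2.imwrite(f'pics/z_{n}.png',im)
    u,v=proj(n,[.56,-.16,.08]).astype(int);print(n,u,v)
    c.append(cv2.convertScaleAbs(cv2.resize(im[v-75:v+75,u-50:u+50] if n=='top' else im[v-75:v+75,u-50:u+50],None,fx=4,fy=4,interpolation=cv2.INTER_CUBIC),alpha=1.7))
cv2.imwrite('pics/z.png',np.hstack(c))
E
```

```text
t 20.3 pos [ 0.5462 -0.1025  0.1423] F [-0.7992 -1.6094 -0.0639] w 0.013469494337129987
[[-0.0021  0.1953 -0.9807]
 [-0.0004 -0.9807 -0.1953]
 [-1.     -0.      0.0021]]
q [-0.4369  0.6933  0.765   1.9001 -0.6506  0.8175 -0.6942]
to go (units) [ 0.0091  0.0146 -0.1587]
tilt fix units (y,z) [0.     0.02   0.0002]
yaw of y -78.7392821498931
top 413 235
scene 228 240
```

View pics/z.png

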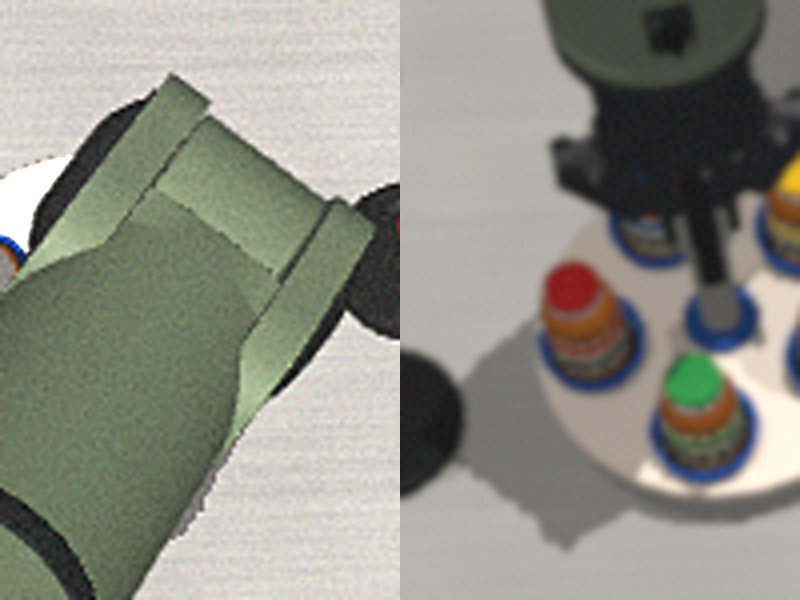

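The scene view shows the red bottle upright at the reader side: cap at crop (573,287), green cap at (693,380). Check the angles from the collars and caps.

```bash
python3 - <<'E'
from h import *
C=np.array([.5504,-.1012])
f=lambda x,y:(228-50+(x-400)/4-.4,240-75+y/4-.4)
for nm,xy,z,off in(('red cap',(573,287),.11,0),('green cap',(693,380),.11,72),('red collar rim',(593,342),.048,0),('green collar rim',(705,432),.048,72),('column at hub',(720,318),.036,None)):
    X=at('scene',*f(*xy),z)[:2];d=X-C
    print(nm,X,np.hypot(*d),None if off is None else (np.degrees(np.arctan2(d[1],d[0]))-off))
# overlay model: collar rings for phi=-78.6
im=cv2.imread('pics/z_scene.png')[165:315,150:300];a=cv2.convertScaleAbs(cv2.resize(im,None,fx=4,fy=4,interpolation=cv2.INTER_CUBIC),alpha=1.7)
for ph in(-78.6,-6.6):
    t=np.radians(ph);c=C+.072*np.array([np.cos(t),np.sin(t)])
    for r,z,col in((.029,.046,(0,255,255)),):
        q=np.array([proj('scene',[c[0]+r*np.cos(s),c[1]+r*np.sin(s),z]) for s in np.linspace(0,6.28,60)])-[150,165]
        cv2.polylines(a,[((q+.5)*4).astype(int)],True,col,1)
W=np.array([.5856,-.2742]);
for A,B in(((*C,.096),(*W,.096)),):
    p=[tuple(((proj('scene',k)-[150,165]+.5)*4).astype(int).tolist()) for k in(A,B)];cv2.line(a,*p,(0,0,255),1)
cv2.imwrite('pics/y.png',a)
E
```

```text
red cap [ 0.5648 -0.172 ] 0.07220999600405706 -78.48081424318318
green cap [ 0.6228 -0.1087] 0.07278368052018606 -77.88185655152822
red collar rim [ 0.5653 -0.1711] 0.0715031358268023 -78.00346404625931
green collar rim [ 0.6235 -0.109 ] 0.07350367591996629 -78.121855648411
column at hub [ 0.5474 -0.1022] 0.0031403669759585444 None
```

View pics/y.png

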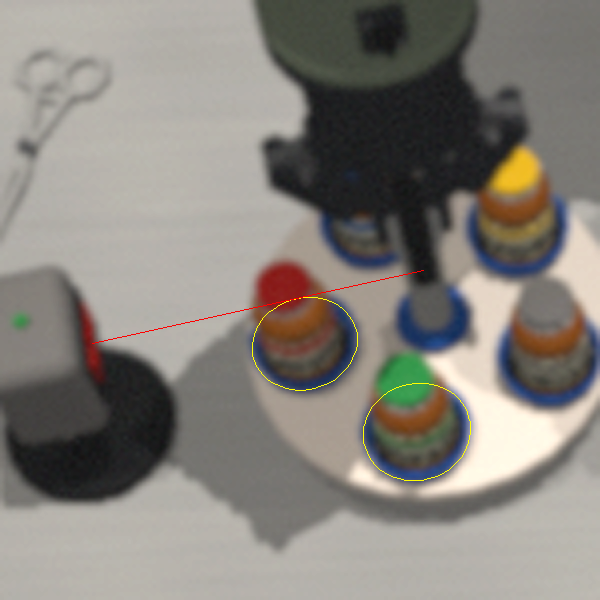

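The predicted collar rings match the image and the line of sight (red) runs through the bottle. The angle is −78.0 to −78.5° against the reader's −78.6°, all five bottles stand, and the grip is held. Handing in.

```bash
python3 - <<'E'
from h import *
state(); print(bot.job_done())
E
```

```text
t 20.4 pos [ 0.5462 -0.1025  0.1423] F [-2.1356 -1.2472  0.5741] w 0.012900426014652598
[[-0.002   0.1953 -0.9807]
 [-0.0003 -0.9807 -0.1953]
 [-1.     -0.0001  0.0021]]
q [-0.4369  0.6932  0.7649  1.9001 -0.6506  0.8176 -0.6941]
the job is handed in; nothing more can be done
None
```

I set the red-capped bottle down in the empty place and let go of it. I then turned the carousel about 160° at no more than roughly 30°/s by its black grip and handed the job in at 20.4 s, still holding the grip.

- **Facing the reader:** in the last image the red bottle and collar lie at −78.0 to −78.5° and the jaws at −78.7°. The reader's line of sight, from its strip and foot, is −78.6°. Two rougher readings of the reader box's top edges gave −82 to −83°, and I didn't use them.
- **Bottles:** all five stand upright in their places in the last images.
- **Forces:** every force reading stayed below about 5 N. The largest came when the bottle touched the floor of its place.
- **Imperfections:** the tool drifted 3 mm sideways and tilted 0.5° during the final touchdown. During the turn, the jaws slid about 3 mm along the grip bar.
- **Not checked:** I didn't measure the spare bottle, bowl, tape and clamp again at the end, but no contact force or picture suggested they had been touched.

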